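# Shut off the tee's gas branch and point out the tee

### The arm

A 6-joint arm with a two-finger parallel gripper is mounted at the origin on a cart in front of the work surface, level with it; the furniture and walls round the work are solid. World frame = base frame: x ahead of the robot, y to its left, z up, the work surface at z = 0. Lengths are in m, angles in rad, forces in N, time in s.
With the tool pointing down it reaches from about 0.3 to 0.875 m from the base axis. Payload 6.4 kg.
Tool frame: the origin (TCP) lies where the fingers leave the gripper's body, on its centre line; the fingertips stand 73 mm ahead of it and the grasp point (between the pads) lies 54 mm ahead of it; z points along the fingers, y is the line along which they close (so a half turn about z gives the same grasp; the last joint's range is limited). The gripper opens to 85 mm and grips with 20 to 120 N. Pads are 22 mm wide; open, the fingers measure 114 mm over their backs; the gripper's body (76 mm by 85 mm) begins 54 mm behind the grasp point. The pads swing forward as they close: fully open they stand 13 mm farther back than shut.
Start: joints at [0.913, 0.181, 1.607, -0, 1.354, -0.206], TCP at [0.251, 0.517, 0.304] pointing down, gripper open.
Joint ranges: [-2.99, 2.99], [-0.89, 2.07], [0.3, 2.58], [-1.14, 4.28], [0, 2.63], [-3.12, 3.12]. Speed limits (rad/s): [2.57, 2.57, 3.01, 3.14, 3.14, 3.14].

### API

Orientations are given as a unit quaternion [w, x, y, z].
In Python, from bench import ctrl gives the robot as it stands.
- The arm moves only by the tool carry_out, never from a script. Its argument "steps" is one flat list of numbers, 7 for each row, row after row: the shift along the tool's x, y, z in m, then the turn, a rotation vector about the tool's x, y, z in rad, then the opening, from 0 (shut) to 1 (fully open). In form: [dx, dy, dz, wx, wy, wz, claw, dx, dy, dz, wx, wy, wz, claw, ...]. A call has 1 to 20 rows; each row is the pose to reach, as a shift and turn from the pose commanded when the call began, along the tool's axes at that moment; what a row does not reach only later rows make up. A row lasts 1/10 s, in which the tool goes at most 50 mm and 8.59 degrees, less where a joint would pass 70% of its speed; a pose out of reach is approached as far as the arm can. A call with a gripper value outside its range is refused whole. The fingers move at their own pace and stop on an object; the grip force is fixed at half the most. Time passes only in rows, so rows that repeat a pose let the fingers close. It gives the time, the measured TCP pose, the force, the opening and the grip force at its end, in the units of the state.
- ctrl.get_obs(): the state, without advancing time (a new reading comes with each control period).
- ctrl.camera(name): name is "side" or "top"; returns the picture (384x512x3 uint8, red, green, blue); there is no depth.
- ctrl.camera_params(name): a dict with "vertical_fov" (degrees; the focal length in pixels is half the picture's height over the tangent of half this angle, whatever the lens; pixels are square), "cx", "cy" (the principal point, pixels), "k1" (the pictures are not rectified: a ray, as slopes to the right and down, at radius r is drawn at 1 + k1 r^2 times it, then the intrinsics apply), "cam_to_world" (4x4, takes a point from camera to world coordinates). Camera axes: x right, y down, z forward; pixel columns grow to the right and rows downward; lengths in m; the calibration is good to about 2 mm. A picture is of the moment at which its call begins. camera_params takes no time and is no camera call.
- ctrl.hand_in(): hands the job in; it is judged then, once.
The state is a dict: "time_s": time; "q": joint angles; "dq": joint speeds; "joint_efforts": joint torques, N m; "eef_pos": TCP position; "eef_rot": TCP orientation; "wrist_force": force on the tool from outside, world axes, zero at the start; "torque": the same for the moment, N m; "opening": opening from 0.0 (shut) to 1.0 (fully open); "grasp_force": force on a finger pad.
Only numpy, scipy, OpenCV 4.12 (cv2) and the standard library are available. Lean on these libraries where they do the work, as an engineer would, in place of code of your own. Each camera call takes 0.05 s, during which the arm holds its last target. There are 200 camera calls.

### The job

A colleague is about to take the brass tee off the small gas manifold: push that branch's lever clockwise (seen from above) until its valve is fully shut, with the lever crosswise to its pipe, and leave the other two branches open. Then point straight down at the tee with the fingertips, within about 3 cm above it and without touching it, keep still there for about three seconds so that the colleague sees which fitting is safe to undo, and finish while still pointing. Only push: do not pinch the lever between the fingers, and leave the things lying round the manifold where they are.

Things in the scene. Friction and masses are not known exactly. Their poses are not given: they have to be found in the camera images.
- manifold: fixed gas manifold: aluminium plate, x -146 to +109, y -150 to +150 mm, top 9 mm above the worktop; origin on the worktop, x from the outlets to the supply bar, z up. At x = +60 a 22 mm square supply bar runs along y (top 49 mm), with a 42 mm dial gauge face up on it at y = -118 (top 80 mm). Three branches run from it to -x, at y = -100, 0, +100; which is where varies
- branch_tee: branch ending in the tee: origin on the worktop under the lever's pivot, x along the pipe towards the supply bar, z up. Brass ball valve (42 mm along x, 27 wide, top 55 above the worktop), 6 mm copper pipe (top 41), nuts 19 mm across; the fitting is centred at x = -95; then the pipe bends down into the plate at x = -131. The lever points to -x when open, to +y when shut
- branch_union: the same, for the branch that ends in a straight brass union (a plain barrel 38 mm long, 14 mm thick); same frame
- branch_needle: the same, for the branch that ends in a steel needle valve (block 55 mm long along the pipe with a black knurled knob sticking out 39 mm to +y of the pipe); same frame
- tee: the tee: brass, 38 mm long along the pipe and 13 mm thick (from 31.5 to 45 mm above the worktop), with a thin steel stub that sticks out sideways 31 mm to +y of the pipe axis. It is fixed in the branch
- tee_top (a point): the point to point at: on the tee's top face, 44 mm above the worktop, where the stub leaves the barrel, 5 mm to the stub's side of the pipe axis
- tee_lever_pivot (a point): centre of the top face of the pivot of the lever on the tee's branch, 76 mm above the worktop. Every lever is a black plastic bar 12 mm wide that reaches from the pivot to 58 mm from it, from 64 to 76 mm above the worktop; beneath it are only the valve (within 21 mm of the pivot), its nut (to 38 mm, top 48 mm) and the pipe
- lever_tee (a joint): angle of the lever on the tee's branch: 0 = open (lever along the pipe, pointing away from the supply bar), 1.571 = fully shut against its stop (lever crosswise, pointing to the branch's +y). It turns clockwise seen from above, stays where it is left, and takes about 3 N at 42 mm from the pivot
- lever_union (a joint): the same, for the union's branch; must stay open
- lever_needle (a joint): the same, for the needle valve's branch; must stay open
- spanner_11: steel open-ended spanner 147 mm long, 23 mm wide, 6 mm thick, lying along its y axis right of the plate; origin under its middle; a bystander
- tape_roll: roll of thread seal tape, 52 mm across, 16 mm high, left of the plate; origin under its middle; a bystander
- leak_detector_bottle: dropper bottle 32 mm across, 98 mm high, behind the plate; origin under its middle; a bystander
- column_nut_carton: carton 50 x 66 x 40 mm left of the plate; origin under its middle; a bystander

How it is judged:
On the way, in this order (a step that is already met when the one before it is completed fails the run):
1. the lever on the tee's branch has been pushed fully shut (value of joint lever_tee above 1.47 rad and value of joint each of lever_union, lever_needle below 0.2 rad), for 0.2 s.
2. the fingertips point down at the tee from just above it, without contact, for two seconds (horizontal distance between the grasp point and tee_top below 0.02 m and z of the grasp point in the frame of tee_top between 0 and 0.065 m and contact force between each of the fingers, the arm and tee below 0.3 N), for 2 s.
At the end, for the whole second after the job is handed in: the lever of the tee's branch is within 0.1 rad of its shut stop, the other two levers are within 0.2 rad of open, the fingertips are still over the tee (within 20 mm sideways of its middle and within about 45 mm of its top) without touching it, and the bystanders are within 30 mm of where they were (all of step 1 and all of step 2 and distance of each of spanner_11, tape_roll, leak_detector_bottle, column_nut_carton from where it was at the start of the episode below 0.03 m).
It fails at once if the tee is touched (contact force between any of the fingers, the arm and tee above 0.3 N).
It fails at once if another branch's lever is turned (value of joint any of lever_union, lever_needle above 0.25 rad).
It fails at once if the lever is pinched between the fingers (contact force between the fingers and lever_tee_c1 above 2 N and contact force between the fingers and lever_tee_c2 above 2 N).
It fails at once if a bystander is pushed about or lifted (distance of any of spanner_11, tape_roll, leak_detector_bottle, column_nut_carton from where it was at the start of the episode above 0.03 m).
It also fails if it takes over 45 s, if anything falls off the work surface, if the arm or the gripper's body presses on something with over 40 N, if the wrist force passes 120 N, or if a joint passes its speed limit or range.

## Working session

There is one attempt and no reset: what is moved stays moved. The work goes in short steps, Python scripts to look and compute and a tool call to move; the robot and the scene stay as the last step left them, time stands still between calls to the robot, and variables do not carry over. Pictures are saved under pics/ and viewed, at most 10 in all, crops included, and the job is handed in when it is done.

Besides the shell and the picture viewer there is one more tool, called in YAML: its name, and indented under it one key for each argument. carry_out: Moves the arm, as the interface text tells. Its arguments: {"type":"object","properties":{"steps":{"type":"array"}},"required":["steps"]}

```bash
mkdir -p pics
cat > h.py <<'E'
import numpy as np, cv2
from bench import ctrl
def ray(cam,u,v):
    p=ctrl.camera_params(cam); f=192/np.tan(np.radians(p["vertical_fov"])/2)
    K=np.array([[f,0,p["cx"]],[0,f,p["cy"]],[0,0,1]])
    x,y=cv2.undistortPoints(np.array([[[u,v]]],float),K,np.array([p["k1"],0,0,0.]))[0,0]
    T=np.array(p["cam_to_world"]); return T[:3,3],T[:3,:3]@np.array([x,y,1])
def plane(cam,u,v,z):
    o,d=ray(cam,u,v); return o+d*(z-o[2])/d[2]
E
python3 - <<'E'
from h import *
for n in("top","side"):
    im=ctrl.camera(n); cv2.imwrite(f"pics/{n}0.png",im[:,:,::-1])
    print(n,ctrl.camera_params(n))
print(ctrl.get_obs())
E
```

```text
top {'vertical_fov': 45.25412035685605, 'cx': 260.4283911232578, 'cy': 201.81013120995686, 'k1': -0.12828337208602023, 'cam_to_world': array([[ 0.0029251 , -0.97541873,  0.22034005,  0.38199686],
       [-0.99997816, -0.00415894, -0.005136  ,  0.11031092],
       [ 0.00592613, -0.22032022, -0.9754096 ,  0.98556933],
       [ 0.        ,  0.        ,  0.        ,  1.        ]])}
side {'vertical_fov': 48.89333987344365, 'cx': 252.87280662951406, 'cy': 196.2438534573529, 'k1': 0.015341494658225275, 'cam_to_world': array([[-0.9780948 , -0.1323207 ,  0.16069161,  0.4450451 ],
       [-0.2081566 ,  0.61735773, -0.7586437 ,  0.8094164 ],
       [ 0.00118005, -0.77547448, -0.63137781,  0.66627343],
       [ 0.        ,  0.        ,  0.        ,  1.        ]])}
{'time_s': 0.1, 'q': array([ 9.12683883e-01,  1.81480078e-01,  1.60786724e+00, -1.28438217e-05,
        1.35381905e+00, -2.06301527e-01]), 'dq': array([ 0.00106052, -0.00102353, -0.00214833,  0.00213668, -0.00010374,
       -0.00180945]), 'joint_efforts': array([ 1.07562430e-04, -4.45873296e+01, -3.52235556e+01, -2.82247111e-04,
        4.03616054e-03,  5.39298696e-06]), 'eef_pos': array([0.25079808, 0.51700885, 0.30308637]), 'eef_rot': array([-3.23901705e-04,  2.23987485e-01,  9.74591703e-01, -7.17126751e-04]), 'wrist_force': array([ 0.23192541, -0.17238322,  0.86713985]), 'torque': array([-0.03008127, -0.02910362,  0.02182232]), 'grasp_force': 0.0, 'opening': 0.998132987976431}
```

View pics/top0.png

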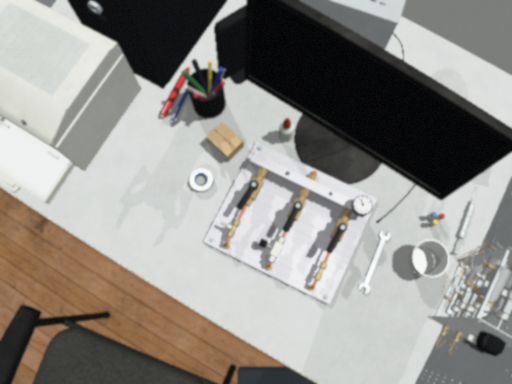

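View pics/side0.png

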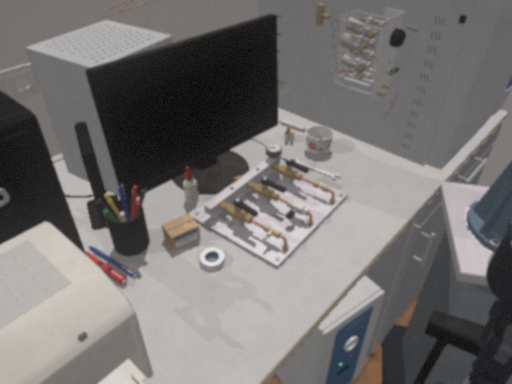

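The top view shows the manifold at about (205–375, 145–300). The black knob at (263,243) puts the needle valve in the middle. A thin stub near (222,227) suggests the tee is on the left branch. I'll zoom in to check.

Run:
```python
from h import *
a=cv2.imread("pics/top0.png")[140:305,195:395]; cv2.imwrite("pics/c1.png",cv2.resize(a,None,fx=3.6,fy=3.6,interpolation=cv2.INTER_CUBIC))
a=cv2.imread("pics/side0.png")[140:270,190:350]; cv2.imwrite("pics/c2.png",cv2.resize(a,None,fx=4.5,fy=4.5,interpolation=cv2.INTER_CUBIC))
```

```text
(no output)
```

View pics/c1.png

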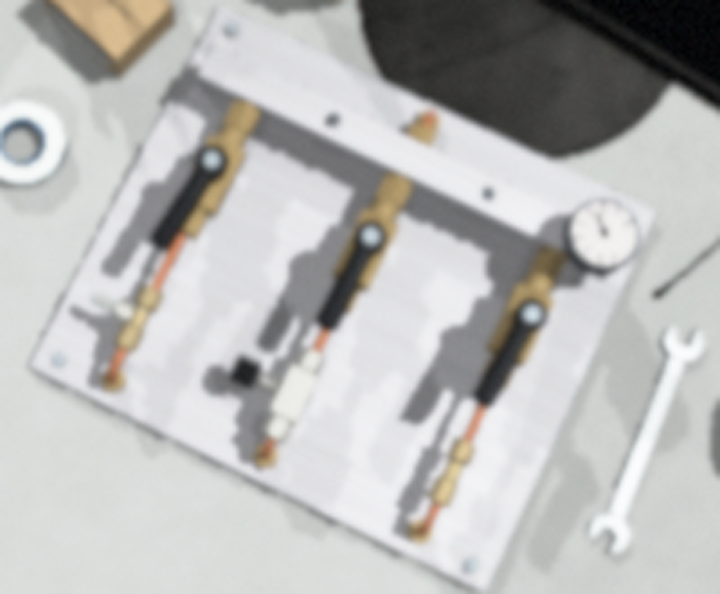

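View pics/c2.png

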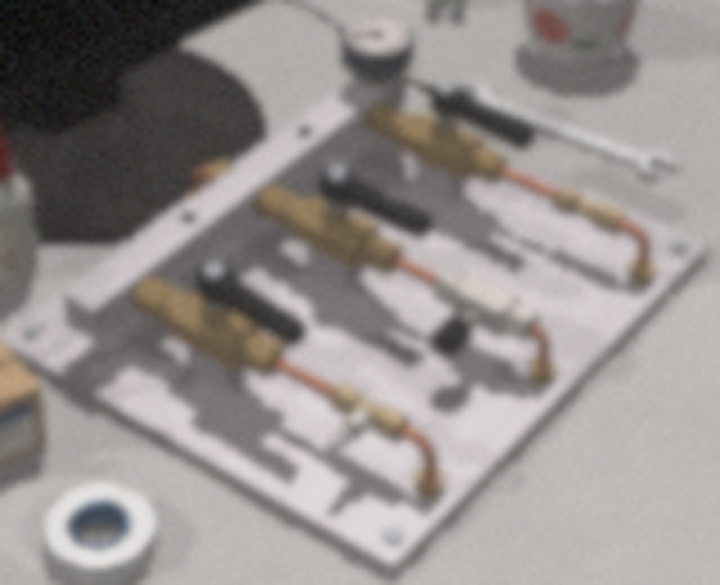

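The zoomed crops confirm it. The stubbed tee is on the left branch (y = +100), the white needle valve with its knob is in the middle, and the union is on the right. In c1 the pivots are at (212,160), (371,236) and (532,314), and the tee barrel is at about (134,322).

Run:
```python
from h import *
t=lambda u,v:((u+.5)/3.6-.5+195,(v+.5)/3.6-.5+140)
s=lambda u,v:((u+.5)/4.5-.5+190,(v+.5)/4.5-.5+140)
P=[plane("top",*t(*p),.076) for p in((212,160),(371,236),(532,314))]
S=[plane("side",*s(*p),.076) for p in((213,272),(337,176),(447,98))]
print(np.round(P,4),np.round(S,4))
A=[(a+b)/2 for a,b in zip(P,S)]
y=(A[0]-A[2])[:2]; print("len",np.linalg.norm(y)); y/=np.linalg.norm(y); x=np.array([y[1],-y[0]])
print("x",x,"yaw",np.arctan2(x[1],x[0]))
piv=sum(a[:2] for a in A)/3+.1*y
tt=piv-.095*x+.005*y
print("pivot",piv,"tee_top",tt, "meas barrel",plane("top",*t(136,318),.044),plane("side",*s(372,408),.044))
print("lever end", plane("top",*t(163,243),.074), piv-.058*x)
from scipy.spatial.transform import Rotation as R
o=ctrl.get_obs();q=o["eef_rot"];M=R.from_quat(np.r_[q[1:],q[0]]).as_matrix();print(M)
e=o["eef_pos"]
for n,l,z in(("pre",(-.045,-.035),.2),("tee",(-.095,.005),.137)):
    w=np.r_[piv+l[0]*x+l[1]*y,z]; print(n,w,M.T@(w-e))
X=np.r_[x,0];print("branch x in tool",M.T@X,"y",M.T@np.r_[y,0])
np.savez("m.npz",x=x,y=y,piv=piv)
```

```text
[[ 0.6245  0.1197  0.076 ]
 [ 0.5808  0.0301  0.076 ]
 [ 0.5365 -0.0595  0.076 ]] [[ 0.6266  0.1204  0.076 ]
 [ 0.5822  0.0312  0.076 ]
 [ 0.5367 -0.0515  0.076 ]]
len 0.19678934659452643
x [ 0.89200009 -0.45203523] yaw -0.4690456673686609
pivot [0.62643071 0.12093677] tee_top [0.54395088 0.16834011] meas barrel [0.53892276 0.16317861 0.044     ] [0.53930655 0.16502623 0.044     ]
lever end [0.57668422 0.14698534 0.074     ] [0.57469471 0.14715481]
[[-8.99659004e-01  4.36592224e-01 -9.52598662e-04]
 [ 4.36593153e-01  8.99658185e-01 -1.25271171e-03]
 [ 3.10088993e-04 -1.54291142e-03 -9.99998762e-01]]
pre [0.57046947 0.11005835 0.2       ] [-0.46529902 -0.22639125  0.10329151]
tee [0.54395088 0.16834011 0.137     ] [-0.41601544 -0.18543819  0.16624369]
branch x in tool [-9.99851394e-01 -1.72368902e-02 -2.83448268e-04] y [-0.01723643  0.99985024 -0.00154803]
```

carry_out:
  steps: [-0.01,-0.005,0,0,0,0,0,-0.03,-0.015,0,0,0,0,0,-0.06,-0.03,0.005,0,0,0,0,-0.095,-0.046,0.01,0,0,0,0,-0.13,-0.063,0.015,0,0,0,0,-0.165,-0.08,0.02,0,0,0,0,-0.2,-0.097,0.025,0,0,0,0,-0.235,-0.114,0.03,0,0,0,0,-0.27,-0.131,0.034,0,0,0,0,-0.305,-0.148,0.038,0,0,0,0,-0.34,-0.165,0.042,0,0,0,0,-0.375,-0.182,0.046,0,0,0,0,-0.405,-0.197,0.05,0,0,0,0,-0.43,-0.209,0.053,0,0,0,0,-0.45,-0.219,0.055,0,0,0,0,-0.46,-0.224,0.055,0,0,0,0,-0.465,-0.226,0.055,0,0,0,0,-0.465,-0.226,0.055,0,0,0,0]

```text
time_s: 1.9
eef_pos: [0.5707, 0.1108, 0.2489]
eef_rot: [-0.0, 0.224, 0.975, 0.0]
wrist_force: [-0.6, 0.1, 0.3]
opening: -0.001
grasp_force: 0.0
```

carry_out:
  steps: [0,0,0.015,0,0,0,0,0,0,0.04,0,0,0,0,0,0,0.065,0,0,0,0,0,0,0.085,0,0,0,0,0,0,0.1,0,0,0,0,0,0,0.11,0,0,0,0,0,0,0.112,0,0,0,0,0,0,0.112,0,0,0,0]

```text
time_s: 2.7
eef_pos: [0.5708, 0.1112, 0.137]
eef_rot: [0.0, 0.224, 0.975, 0.0]
wrist_force: [0.7, -0.1, 0.0]
opening: -0.0
grasp_force: 0.0
```

Run:
```python
from h import *
a=ctrl.camera("side")[140:270,190:350,::-1]; cv2.imwrite("pics/c3.png",cv2.resize(a,None,fx=4.5,fy=4.5,interpolation=cv2.INTER_CUBIC))
print(ctrl.get_obs()["eef_pos"])
```

```text
[0.5711963  0.11112484 0.13758538]
```

View pics/c3.png

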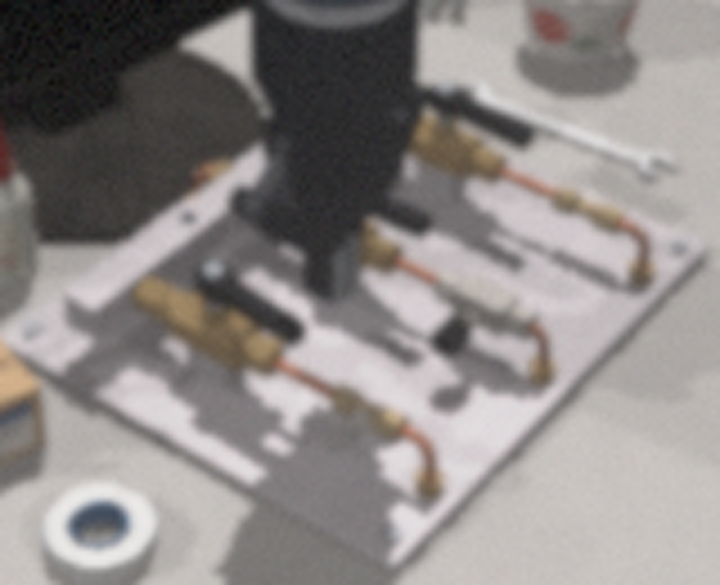

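carry_out:
  steps: [0,0,0.004,0,0,0,0,0,0.008,0.004,0,0,0,0,0.001,0.0155,0.004,0,0,0,0,0.002,0.02,0.004,0,0,0,0,0.004,0.0255,0.004,0,0,0,0,0.005,0.031,0.004,0,0,0,0,0.005,0.037,0.004,0,0,0,0,0.003,0.042,0.004,0,0,0,0,0,0.048,0.004,0,0,0,0,-0.004,0.052,0.004,0,0,0,0,-0.008,0.056,0.004,0,0,0,0,-0.013,0.06,0.004,0,0,0,0,-0.018,0.065,0.004,0,0,0,0,-0.022,0.067,0.004,0,0,0,0,-0.026,0.069,0.004,0,0,0,0,-0.026,0.069,0.004,0,0,0,0]

```text
time_s: 4.35
eef_pos: [0.625, 0.1617, 0.1329]
eef_rot: [0.001, 0.224, 0.975, 0.0]
wrist_force: [-0.1, 0.1, -0.8]
opening: -0.001
grasp_force: 0.4
```

Run:
```python
from h import *
a=ctrl.camera("side")[140:270,190:350,::-1]; cv2.imwrite("pics/c4.png",cv2.resize(a,None,fx=4.5,fy=4.5,interpolation=cv2.INTER_CUBIC))
o=ctrl.get_obs();print(o["eef_pos"],o["wrist_force"])
```

```text
[0.62502357 0.16176594 0.13306951] [-0.53097688  0.72132355 -0.62514579]
```

View pics/c4.png

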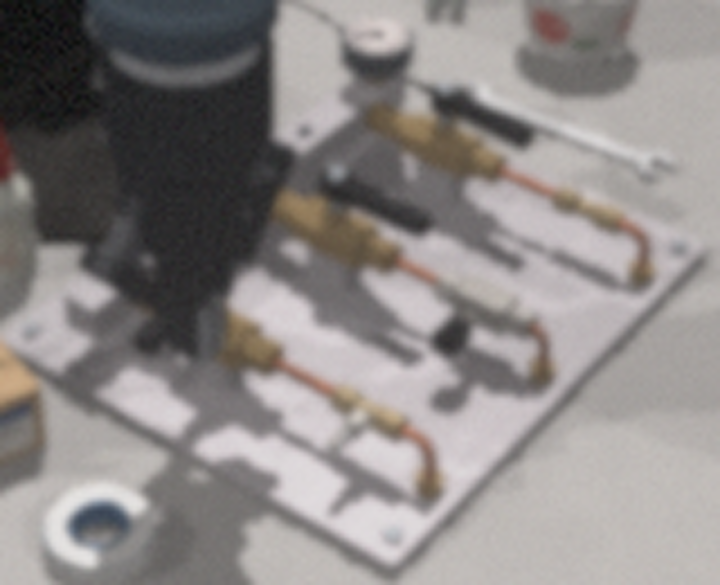

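The picture shows the fingers at (190,330) with the lever end beside them at (150,340). The lever has nearly turned crosswise, but I read no stop force yet, so I'll push on gently.

carry_out:
  steps: [-0.002,0.001,0,0,0,0,0,-0.004,0.001,0,0,0,0,0,-0.005,0.001,0,0,0,0,0,-0.005,0.001,0,0,0,0,0]

```text
time_s: 4.8
eef_pos: [0.6284, 0.1611, 0.1329]
eef_rot: [-0.001, 0.224, 0.975, 0.0]
wrist_force: [-6.0, 2.5, 1.8]
opening: -0.0
grasp_force: 3.3
```

carry_out:
  steps: [-0.001,0,0,0,0,0,0,-0.002,0,0,0,0,0,0,-0.003,0,0,0,0,0,0,-0.003,0,0,0,0,0,0]

```text
time_s: 5.2
eef_pos: [0.6291, 0.1609, 0.1328]
eef_rot: [-0.004, 0.224, 0.975, 0.0]
wrist_force: [-14.7, 4.0, 8.4]
opening: -0.001
grasp_force: 7.8
```

It's at the stop: the force rises with no motion. Next I back off and go over the tee.

carry_out:
  steps: [0.005,0,0,0,0,0,0,0.018,0,0,0,0,0,0,0.035,0,-0.008,0,0,0,0,0.05,-0.008,-0.014,0,0,0,0,0.065,-0.018,-0.014,0,0,0,0,0.078,-0.027,-0.012,0,0,0,0,0.085,-0.032,-0.008,0,0,0,0,0.085,-0.032,-0.005,0,0,0,0,0.085,-0.032,-0.005,0,0,0,0,0.085,-0.032,-0.005,0,0,0,0]

```text
time_s: 6.2
eef_pos: [0.5422, 0.1675, 0.138]
eef_rot: [0.0, 0.224, 0.975, 0.0]
wrist_force: [-0.8, -0.5, 0.5]
opening: -0.001
grasp_force: 0.0
```

Run:
```python
from h import *
a=ctrl.camera("side")[140:270,190:350,::-1]; b=ctrl.camera("top")[140:305,195:395,::-1]
f=lambda i:cv2.resize(i,(390,400*i.shape[0]//i.shape[1]),interpolation=cv2.INTER_CUBIC)
a,b=f(a),f(b);a=cv2.copyMakeBorder(a,0,max(0,len(b)-len(a)),0,0,0);b=cv2.copyMakeBorder(b,0,max(0,len(a)-len(b)),0,0,0)
cv2.imwrite("pics/c5.png",np.hstack([a,b]))
o=ctrl.get_obs();print(o["eef_pos"],o["wrist_force"])
```

```text
[0.54216758 0.16742806 0.13804016] [0.2826752  1.03759315 0.43453866]
```

View pics/c5.png

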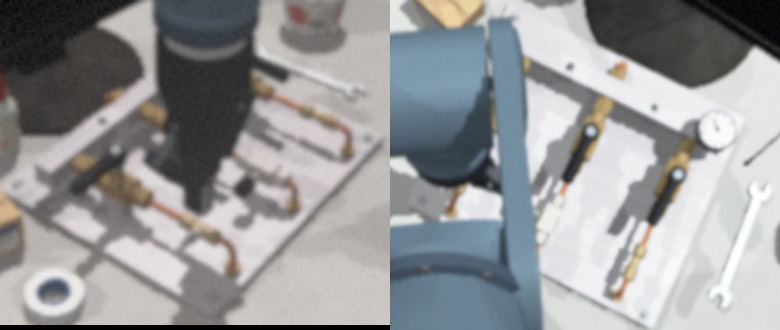

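The side view shows the tee's lever crosswise, running from (117,150) to (78,185), with the fingertips at (198,205) just above the tee at (205,228). The other two levers are still open. I'll measure the lever angle.

Run:
```python
from h import *
im=cv2.imread("pics/c5.png")
r=im[135:200,60:135].max(2); m=(r<62).astype(np.uint8)
n,l,s,c=cv2.connectedComponentsWithStats(m); print(s[1:][s[1:,4]>40])
k=1+np.argmax(s[1:,4]); pts=np.argwhere(l==k)[:,::-1]+[60,135]
d=np.load("m.npz")
W=np.array([plane("side",(u+.5)/2.4375-.5+190,(v+.5)/2.5-.5+140,.073)[:2] for u,v in pts])-d["piv"]
B=np.c_[W@d["x"],W@d["y"]]; print(B.mean(0),B.min(0),B.max(0))
v=cv2.fitLine(B.astype(np.float32),cv2.DIST_L2,0,.01,.01).ravel()[:2];print("deg from y",np.degrees(np.arctan(v[0]/v[1])))
```

```text
[[ 13  21  50  37 396]]
[-0.00458171  0.02903726] [-0.01109211 -0.00164753] [0.0024716  0.05977146]
deg from y 1.5171736
```

carry_out:
  steps: [0,0,0,0,0,0,0,0,0,0,0,0,0,0,0,0,0,0,0,0,0,0,0,0,0,0,0,0,0,0,0,0,0,0,0,0,0,0,0,0,0,0,0,0,0,0,0,0,0,0,0,0,0,0,0,0,0,0,0,0,0,0,0,0,0,0,0,0,0,0,0,0,0,0,0,0,0,0,0,0,0,0,0,0,0,0,0,0,0,0,0,0,0,0,0,0,0,0,0,0,0,0,0,0,0,0,0,0,0,0,0,0,0,0,0,0,0,0,0,0,0,0,0,0,0,0,0,0,0,0,0,0,0,0,0,0,0,0,0,0]

```text
time_s: 8.3
eef_pos: [0.5414, 0.1674, 0.1379]
eef_rot: [-0.0, 0.224, 0.975, 0.0]
wrist_force: [0.4, -0.1, -0.6]
opening: -0.002
grasp_force: 0.0
```

The lever is within 1.5° of exactly crosswise. I'll hold the pose a little longer, then hand in.

carry_out:
  steps: [0,0,0,0,0,0,0,0,0,0,0,0,0,0,0,0,0,0,0,0,0,0,0,0,0,0,0,0,0,0,0,0,0,0,0,0,0,0,0,0,0,0,0,0,0,0,0,0,0,0,0,0,0,0,0,0,0,0,0,0,0,0,0,0,0,0,0,0,0,0,0,0,0,0,0,0,0,0,0,0,0,0,0,0]

```text
time_s: 9.5
eef_pos: [0.5414, 0.1674, 0.1379]
eef_rot: [-0.0, 0.224, 0.975, -0.0]
wrist_force: [0.2, 1.0, 0.1]
opening: -0.002
grasp_force: 0.0
```

```bash
python3 -c "
from bench import ctrl
print(ctrl.hand_in())"
```

```text
the job is handed in; nothing more can be done
None
```

I pushed the tee branch's lever shut against its stop (measured within about 1.5° of crosswise), left the other two levers open, held the fingertips about 2 cm above the tee for over three seconds, and handed in while still pointing; hand-in returned no verdict.

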